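# Reset the router with the desk pen

## Robot

A 6-joint arm with a two-finger parallel gripper is mounted at the origin on a cart in front of the work surface, level with it; the furniture and walls round the work are solid. World frame = base frame: x ahead of the robot, y to its left, z up, the work surface at z = 0. Lengths are in mm, angles in rad, forces in N, time in s.
With the tool pointing down it reaches from about 400 to 925 mm from the base axis. Payload 12.5 kg.
Tool frame: the origin (TCP) lies at the very end of the fingers, on their centre line; the grasp point (between the pads) lies 19 mm behind it; z points along the fingers, y is the line along which they close (so a half turn about z gives the same grasp; the last joint's range is limited). The gripper opens to 95 mm and grips with 3 to 60 N. Pads are 20 mm wide; open, the fingers measure 119 mm over their backs; the gripper's body (75 mm by 180 mm) begins 59 mm behind the grasp point.
Start: joints at [0.594, 0.491, 1.559, -0, 1.092, -0.106], TCP at [478.026, 402.663, 214.661] pointing down, gripper open.
Joint ranges: [-3.1, 3.1], [-0.84, 2.19], [0.05, 2.79], [-1.13, 4.28], [0.06, 2.93], [-2.69, 2.69]. Speed limits (rad/s): [2.22, 2.22, 2.79, 3.14, 3.14, 3.14].

## Interface

Orientations are given as [roll, pitch, yaw] about the fixed x, y, z axes, in that order (R = Rz(yaw) Ry(pitch) Rx(roll)).
In Python, from cell import state, imaging, env, spot_in, mark_of gives the robot as it stands. The module is installed in compiled form; this text tells all that it offers.
- The arm moves only by the tool step_arm, never from a script. Its argument "increments" is a list of rows, each an object with "slide": the shift along the tool's x, y, z in m, a list of three; "roll": the turn about the tool's z in rad. A call has 1 to 5 rows; each row is the pose to reach, as a shift and turn from the pose commanded when the call began, along the tool's axes at that moment; what a row does not reach only later rows make up. A row lasts 1/8 s, in which the tool goes at most 62.5 mm and 10.7 degrees, less where a joint would pass 70% of its speed; a pose out of reach is approached as far as the arm can. A call with a gripper value outside its range is refused whole. "fingers" is the opening, from 0 (shut) to 1 (fully open), set as the call begins (left out, the last holds). The fingers move at their own pace and stop on an object; the grip force is fixed at half the most. Time passes only in rows, so rows that repeat a pose let the fingers close. It gives the time, the measured TCP pose, the force, the opening and the grip force at its end, in the units of the state.
- state(): the state, without advancing time (a new reading comes with each control period).
- imaging.read_camera(name): name is "side" or "top"; returns a dict with "color" (480x640x3 uint8, red, green, blue), "z_map" (480x640 float32, mm along the optical axis (not along the pixel's ray), 0 where there is no reading), "intrinsics" (3x3 intrinsics, pixels), "camera_from_world" (4x4, takes a point from world to camera coordinates). Camera axes: x right, y up, looking along -z (the intrinsics and any distortion apply to the point x, -y, -z); pixel columns grow to the right and rows downward; lengths in mm; the calibration is good to about 2 mm. A picture is of the moment at which its call begins.
- env.job_done(): hands the job in; it is judged then, once.
Trained networks look in the newest picture that a camera, given by its name, has taken for a name from the list of things; names that differ only in an ending like _2 or _b are one class to them, and where a whole thing is asked for, a point or a joint stands for the part that bears it (a point fixed in the world has none). Each returns a list of dicts, best first, with "confidence" (0 to 1); they miss things now and then, are a little off and sometimes report something else, mostly with a low value. They report only what shows in the picture. A call takes as long as a camera call. They do not tell look-alikes from the thing itself.
- spot_in(camera, target): "bbox" ([left, top, right, bottom] in pixels, round what is visible of it).
- mark_of(camera, target): "uv" ([column, row] in pixels: a listed point, or the origin of a listed thing).
The state is a dict: "t": time; "joints": joint angles; "qvel": joint speeds; "tau": joint torques, N m; "eef_pos": TCP position; "tcp_rot": TCP orientation; "ft_force": force on the tool from outside, world axes, zero at the start; "moment": the same for the moment, N m; "opening": opening from 0.0 (shut) to 1.0 (fully open); "grip_force": force on a finger pad.
Only numpy, scipy, OpenCV 4.12 (cv2) and the standard library are available. Lean on these libraries where they do the work, as an engineer would, in place of code of your own. Each camera call takes 0.05 s, during which the arm holds its last target. There are 200 camera calls.

## Task

The little router has locked up and needs its reset button held in. Lift the wooden tray off the top of the router by its bar, with the eraser and sharpener in it, and set it down on the bare desk; then take the pen out of its stand and, keeping it upright, put its tip down the round reset hole that was under the tray and press the button in lightly, past half of its travel. Finish while still holding the pen there with the button pressed in; do not press the power key or disturb the other things on the desk.

Things in the scene. Friction and masses are not known exactly. Their poses are not given: they have to be found in the camera images.
- router: Compact grey and black router, loose, 0.45 kg: flat box 115 mm deep (its x), 170 wide (its y), 36 tall on rubber feet. Origin: centre of its underside, z up; flat top (deck) at z = 36. Vent slots along the deck's rear (+x) edge, five small lenses along the front, sockets in the rear face. Stands on the desk left or right of the middle; stays put under a light press but can be pushed along.
- reset_mouth (a point): Centre of the mouth of the recessed reset hole, level with the deck (router frame x = +10, y = +20, z = 36 mm). Round hole, 10 mm across, with a 2 mm chamfer round the mouth, straight down along the router's z. The flat button in it lies 5 mm below the deck when out. Hidden under the tray at the start.
- reset_button (a joint): How far the reset button is pressed down, m: 0 out, 0.005 fully in (hard stop). Pressed means beyond 0.0025 (tip 7.5 mm below the deck; fully in is 10 mm below). Springs back: about 1 N starts it moving, 2.8 N at half travel, 4.6 N fully in.
- power_key (a joint): The router's power key, m pressed: 0 when out, 0.002 fully in. An oblong raised key, 11 x 20 mm, standing 2.5 mm above the deck at the front right corner (router frame x = -38, y = -64 mm). Not to be pressed.
- bar_tray: Small open wooden tray, 116 mm long (its y), 70 wide (its x), 0.16 kg (varies by a third), standing on the router's deck roughly along the router's width. Origin: centre of its underside, z up. Floor 5 mm thick, walls 22 mm high; at both ends an upright 30 mm wide and 65 mm tall carries the bar.
- tray_bar (a point): Middle of the tray's carrying bar, 56 mm above the tray's underside: a round wooden bar 10 mm thick and 104 mm clear between the uprights, along the tray's y. Pinch it here from above with the fingers closing along the tray's x; the tray hangs level from it.
- eraser: Small sleeved eraser, 20 x 44 x 12 mm, loose in the tray, to stay in it. Origin: centre of its underside.
- sharpener: Small metal sharpener, 23 x 28 x 14 mm, loose in the tray, to stay in it. Origin: centre of its underside.
- pen_stand: Round weighted steel pen stand, 72 mm across, 0.5 kg, loose on the desk; an upright socket tube 21 to 25 mm thick in its middle reaches 48 mm above the desk. Origin: centre of its underside. It stands on whichever side of the middle the router does not.
- desk_pen: Black ballpoint pen, 142 mm, 22 g, tip down in the stand's socket, leaning up to 3 degrees; the socket holds its lowest 37 mm: raise it 40 mm to come free. Origin at the tip, z along the pen to its top end. Round barrel 11.5 mm thick from 30 to 110 mm above the tip, a little thinner above; grip about 90 mm above the tip. Nose 3.5 mm thick at the tip, 11 mm at 26 mm.
- pen_tip (a point): The writing tip of the pen (the same point as the pen's origin).
- clear_spot (a point): On the desk surface, z = 0: the middle of a patch of bare desk between router and stand, at least 150 mm in x by 80 mm in y, where the tray can stand lengthwise along x. Anywhere else bare on the desk will do too.
- hole_punch: Bystander, to be left where it is: two-hole punch, 98 x 105 x 61 mm. Origin at the centre of its underside.
- glue_stick: Bystander, to be left where it is: glue stick standing on end, 27 mm thick, 94 mm tall. Origin at the centre of its underside.
- marker: Bystander, to be left where it is: thick marker pen lying flat, 135 mm long, 17 mm thick. Origin at the centre of its underside.
- calculator: Bystander, to be left where it is: flat desk calculator, 128 x 78 x 14 mm. Origin at the centre of its underside.
- sticky_notes: Bystander, to be left where it is: block of sticky notes, 76 x 76 x 17 mm. Origin at the centre of its underside.
Mind the look-alikes: they are no part of the job. What is shaped like the pen_stand but blue is not meant. Leave any purple look-alike of the bar_tray alone.

How it is judged (in metres and radians):
On the way, in this order (a step that is already met when the one before it is completed fails the run):
1. the tray is lifted clear of the router (contact force between bar_tray and router below 0.05 N and contact force between the fingers and bar_tray above 0.5 N and height (world z) of bar_tray above 0.045 m), for 0.1 s.
2. the tray stands upright on the desk, let go (horizontal distance between each of eraser, sharpener and bar_tray below 0.06 m and z of eraser in the frame of bar_tray between 0.003 and 0.02 m and z of sharpener in the frame of bar_tray between 0.003 and 0.02 m and height (world z) of bar_tray below 0.004 m and angle between bar_tray's own z axis and vertical below 0.08 rad and linear speed of bar_tray below 0.02 m/s and contact force between each of the arm, the fingers and bar_tray below 0.05 N), for 0.2 s.
3. the pen is drawn out of its stand in the gripper (height (world z) of pen_tip above 0.05 m and contact force between the fingers and desk_pen above 0.5 N and contact force between desk_pen and pen_stand below 0.05 N), for 0.1 s.
At the end, for the whole second after the job is handed in: The gripper holds the pen within 8 degrees of upright, its tip within 5 mm of the reset hole's axis and over 6 mm down it, pressing with 0.5 to 10 N, the button in by over 2.5 mm; the tray stands level on the desk, untouched, eraser and sharpener in it; the router is within 40 mm of its start (all of step 2 and value of joint reset_button above 0.0025 m and horizontal distance between pen_tip and reset_mouth below 0.005 m and z of pen_tip in the frame of reset_mouth below -0.006 m and angle between desk_pen's own z axis and vertical below 0.14 rad and contact force between desk_pen and router between 0.5 and 10 N and contact force between the fingers and desk_pen above 0.5 N and distance of router from where it was at the start of the episode below 0.04 m); the arm keeps its last pose, push and grip.
It fails at once if the tray is dropped instead of set down (moving at over 0.6 m/s out of the fingers) (linear speed of bar_tray above 0.6 m/s and contact force between the fingers and bar_tray below 0.05 N).
It fails at once if the pen is jabbed at the router with more than 20 N (contact force between desk_pen and router above 20 N).
It fails at once if the power key is pressed by more than 1 mm (value of joint power_key above 0.001 m).
It fails at once if a bystander is shifted by more than 20 mm (distance of any of hole_punch, glue_stick, marker, calculator, sticky_notes from where it was at the start of the episode above 0.02 m).
It also fails if it takes over 54 s, if anything falls off the work surface, if the arm or the gripper's body presses on something with over 40 N, if the wrist force passes 120 N, or if a joint passes its speed limit or range.

## Working session

There is one attempt and no reset: what is moved stays moved. The work goes in short steps, Python scripts to look and compute and a tool call to move; the robot and the scene stay as the last step left them, time stands still between calls to the robot, and variables do not carry over. Pictures are saved under pics/ and viewed, at most 11 in all, crops included, and the job is handed in when it is done.

Besides the shell and the picture viewer there is one more tool, called after "Request:" as name(argument=value, ...), one argument or row to a line, values as JSON. step_arm: Moves the arm, as the interface text tells. Its arguments: {"type":"object","properties":{"increments":{"type":"array"},"fingers":{"type":"number"}},"required":["increments"]}

```bash
mkdir -p pics
cat > h.py <<'E'
import numpy as np, cv2
from cell import state, imaging, env, spot_in, mark_of
def cam(n):
    return imaging.read_camera(n)
def save(n,im,box=None,s=1):
    im=im[:,:,::-1]
    if box: l,t,r,b=box; im=im[t:b,l:r]
    cv2.imwrite('pics/'+n,cv2.resize(im,None,fx=s,fy=s,interpolation=cv2.INTER_CUBIC))
def ray(c,uv):
    K=c['intrinsics'];T=c['camera_from_world']
    d=np.array([(uv[0]-K[0,2])/K[0,0],-(uv[1]-K[1,2])/K[1,1],-1.])
    R=T[:3,:3]; return -R.T@T[:3,3], R.T@d
def at_z(c,uv,z):
    o,d=ray(c,uv); return o+d*(z-o[2])/d[2]
def depth(c,uv):
    o,d=ray(c,uv); u,v=np.round(uv).astype(int); p=c['z_map'][v-1:v+2,u-1:u+2]; p=p[p>0]
    return o+d*np.median(p) if len(p) else None
def cloud(c):
    v,u=np.mgrid[:480,:640]; K=c['intrinsics'];T=c['camera_from_world'];z=c['z_map']
    P=np.stack([(u-K[0,2])/K[0,0]*z,-(v-K[1,2])/K[1,1]*z,-z],-1)-T[:3,3]
    return np.where(z[...,None]>0,P@T[:3,:3],np.nan)
def proj(c,p):
    T=c['camera_from_world'];q=T[:3,:3]@np.array(p,float)+T[:3,3];K=c['intrinsics']
    return K[0,2]+K[0,0]*q[0]/-q[2], K[1,2]+K[1,1]*-q[1]/-q[2]
E
python3 - <<'E'
from h import *
np.set_printoptions(precision=1,suppress=True)
for n in ('top','side'):
    c=cam(n); save(n+'0.png',c['color']); print(n, ray(c,(320,240)))
    for t in ['router','bar_tray','tray_bar','pen_stand','desk_pen','clear_spot','power_key']:
        for r in mark_of(n,t)[:3]:
            print(t,np.array(r['uv']),round(r['confidence'],2),depth(c,r['uv']))
E
```

```text
top (array([486. ,   4.7, 949.9]), array([ 0.1,  0. , -1. ]))
router [188.5 251.5] 0.69 [588.3 292.2  41.6]
bar_tray [196.4 337.9] 0.89 [411.1 279.3   5.5]
bar_tray [172.9 255.4] 0.82 [580.4 324.3  40.8]
tray_bar [188.  336.3] 0.93 [418.6 279.6  61.6]
tray_bar [164.2 250.2] 0.87 [591.  342.2  42.5]
pen_stand [376.6 253.6] 0.68 [586.8 -98.7  10.7]
pen_stand [334.4 312.2] 0.63 [464.1  -8.6  13.2]
desk_pen [371.  249.2] 0.65 [589.2 -81.2  70.3]
clear_spot [275.1 307.4] 0.92 [473.8 116.6  -0.3]Traceback (most recent call last):
  File "<stdin>", line 6, in <module>
ValueError: it knows: bar_tray, calculator, clear_spot, desk_pen, eraser, glue_stick, hole_punch, marker, pen_stand, pen_tip, reset_mouth, router, sharpener, sticky_notes, tray_bar
```

Run:
```python
from h import *
np.set_printoptions(precision=1,suppress=True)
for n in ('side',):
    c=cam(n); save(n+'0.png',c['color']); print(n, ray(c,(320,240)))
    for t in ['router','bar_tray','tray_bar','pen_stand','desk_pen','clear_spot']:
        for r in mark_of(n,t)[:3]:
            print(t,np.array(r['uv']),round(r['confidence'],2),depth(c,r['uv']))
print(state())
```

```text
side (array([ 463.4, -982.7,  470.7]), array([ 0.1,  0.9, -0.4]))
router [304.2 227.6] 0.9 [579.  226.4  32.4]
bar_tray [302.1 211.8] 0.85 [578.9 274.1  55.5]
bar_tray [234.  237.3] 0.71 [415.5 238.3  11.3]
tray_bar [300.9 192.8] 0.76 [625.6 817.9 -56.5]
tray_bar [234.3 214. ] 0.68 [418.1 274.   56.6]
pen_stand [325.3 300.7] 0.88 [ 584.5 -100.9    9.4]
pen_stand [257.3 287.2] 0.67 [464.  -29.2   8.9]
clear_spot [257.2 257.4] 0.87 [466.8 142.1  -1.8]
{'t': 0.7, 'joints': array([ 0.6,  0.5,  1.6, -0. ,  1.1, -0.1]), 'qvel': array([-0., -0., -0., -0.,  0., -0.]), 'tau': array([  0. , -61.2, -25.8,   0.1,   0. ,   0. ]), 'eef_pos': array([478. , 402.7, 214.7]), 'tcp_rot': array([3.1, 0. , 2.3]), 'ft_force': array([ 0. , -0.5, -0.2]), 'moment': array([ 0., -0., -0.]), 'grip_force': 0.0, 'opening': 1.000271079752544}
```

View pics/top0.png

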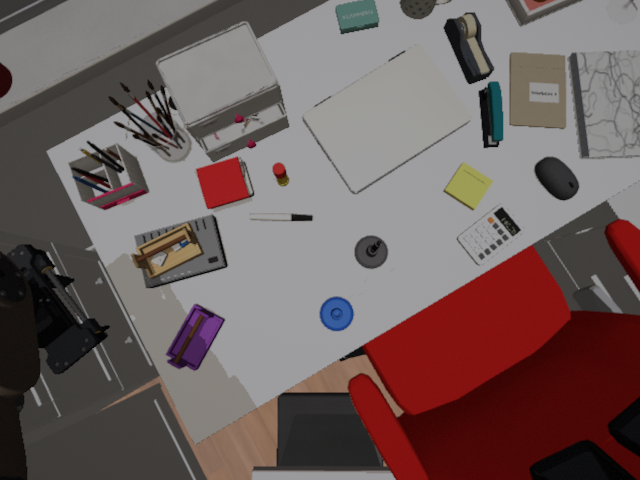

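View pics/side0.png

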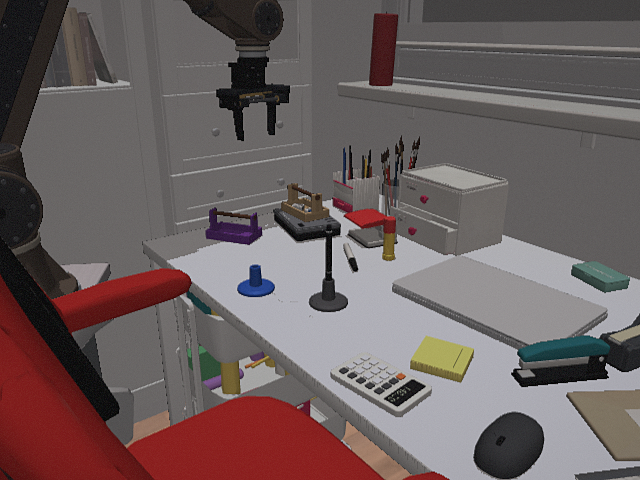

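The top view shows the wooden tray on the router at about (172,250), the power key at (213,260), the purple look-alike at (196,337), the steel stand with the pen at (371,251), and the blue look-alike at (337,313). The side view agrees. Next I'll measure from the point clouds.

Run:
```python
from h import *
np.set_printoptions(precision=1,suppress=True)
for n in ('top','side'):
    c=cam(n); P=cloud(c)
    box=(110,190,250,310) if n=='top' else (255,170,355,250)
    save(n+'1.png',c['color'],box,5 if n=='top' else 6)
    Q=P.reshape(-1,3); Q=Q[~np.isnan(Q[:,0])]
    near=(abs(Q[:,0]-590)<110)&(abs(Q[:,1]-310)<130)
    for lo,hi in((30,41),(86,95),(95,108)):
        S=Q[near&(Q[:,2]>lo)&(Q[:,2]<hi)]
        if len(S)>4:
            r=cv2.minAreaRect(S[:,:2].astype(np.float32)); print(n,lo,hi,len(S),S.mean(0),S.min(0),S.max(0),r)
    S=Q[(abs(Q[:,0]-590)<45)&(abs(Q[:,1]+95)<45)]
    for lo,hi in((3,15),(30,46),(60,80),(80,100),(100,120),(120,150)):
        T=S[(S[:,2]>lo)&(S[:,2]<hi)]
        if len(T): print(n,'pen',lo,hi,len(T),T.mean(0),np.ptp(T,axis=0), (T.max(0)+T.min(0))/2)
    for t in ['tray_bar','reset_mouth','pen_tip','desk_pen','eraser','sharpener','hole_punch','glue_stick','marker']:
        for r in mark_of(n,t)[:2]:
            u=np.array(r['uv']); print(t,u,round(r['confidence'],2),depth(c,u),at_z(c,u,92 if t=='tray_bar' else 0))
```

```text
top 30 41 2496 [590.5 298.4  36.7] [515.8 219.1  30.1] [669.1 410.   41. ] ((592.4522705078125, 315.4953308105469), (114.11273193359375, 168.84646606445312), 15.627898216247559)
top 86 95 101 [588.5 328.3  92.5] [552.4 271.7  86. ] [629.3 381.3  95. ] ((591.27783203125, 328.04229736328125), (29.714038848876953, 113.87378692626953), 26.742887496948242)
top 95 108 322 [589.4 330.4  98.2] [552.1 272.   95. ] [628.1 386.8 104. ] ((590.399169921875, 329.3269348144531), (30.09633445739746, 117.53038787841797), 26.271406173706055)
top pen 3 15 780 [590.3 -86.1   9.3] [88.5 89.  11.8] [590.2 -95.4   8.9]
top pen 30 46 23 [587.1 -82.5  39.9] [22.  18.4 15.4] [592.2 -84.6  38.1]
top pen 60 80 10 [589.6 -84.   73.8] [ 8.8  9.6 10.9] [591.4 -85.4  73.2]
top pen 80 100 9 [589.7 -83.6  91.9] [ 7.6  9.8 14.3] [590.9 -85.7  91.2]
top pen 100 120 9 [589.2 -82.9 111.3] [ 7.1  6.1 14.7] [590.4 -83.8 111.8]
top pen 120 150 25 [589.9 -84.8 138.5] [ 8.   9.6 27.6] [591.  -86.  136.1]
tray_bar [190.2 338.1] 0.91 [414.8 276.6  56.7] [417.6 265.9  92. ]
tray_bar [160.6 248.1] 0.74 [588.9 329.3  96.5] [589.4 
[... 1470 characters left out ...]
en 100 120 68 [590.6 -91.7 109.4] [10.8  9.5 19.7] [590.6 -90.6 109.9]
side pen 120 150 97 [590.8 -91.5 134.9] [ 9.5 11.5 29.8] [591.  -91.7 135. ]
tray_bar [232.7 209.9] 0.73 [398.8 692.6 -67.6] [418.  195.8  92. ]
tray_bar [302.6 189.4] 0.57 [586.2 333.2  94. ] [586.9 340.   92. ]
eraser [314.9 214. ] 0.51 [609.5 272.1  49.3] [626.6 419.    0. ]
sharpener [300.2 208.9] 0.51 [579.7 334.1  43.5] [591.6 468.1   0. ]
hole_punch [368.9 238.7] 0.95 [725.8 191.2  11.2] [732.2 219.7   0. ]
hole_punch [439.1 363.3] 0.22 [ 721.7 -323.7   13.2] [ 729.1 -304.8    0. ]
glue_stick [391.1 258.4] 0.91 [753.8  90.6   2.6] [755.4  96.6   0. ]
marker [347.3 261.4] 0.54 [658.5  93.7  -0.7] [658.2  92.    0. ]
```

View pics/top1.png

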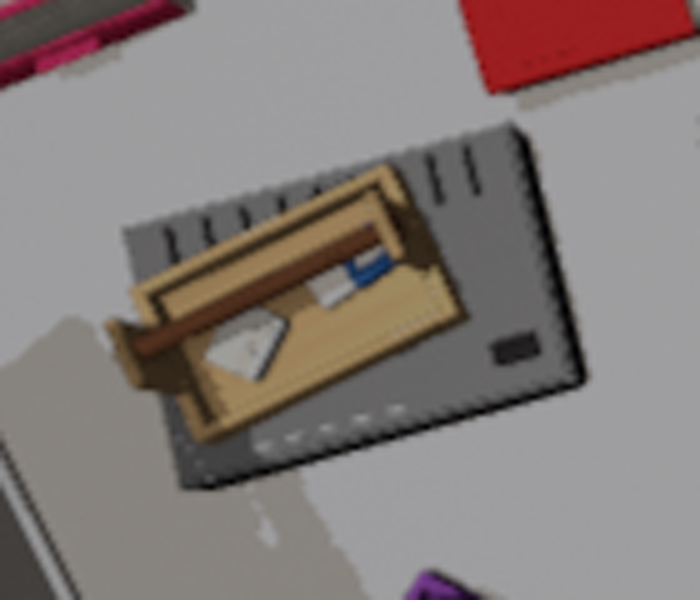

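View pics/side1.png

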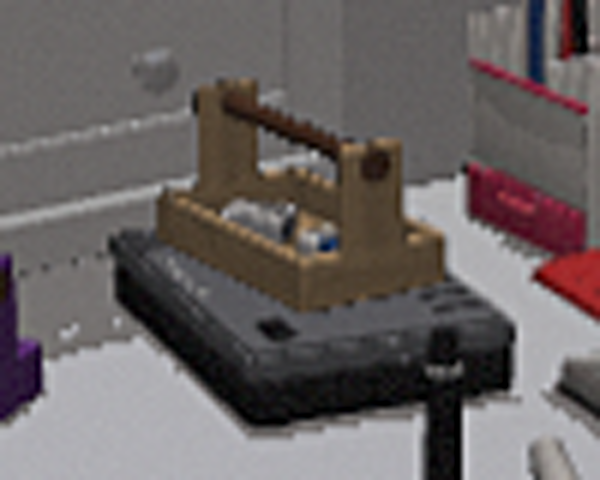

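The tray is at about (589,327) with yaw 26°, and its bar is at z≈92. The router is at (592,313) with yaw 15.7°. Both match the given sizes. Now the moves.

```bash
cat >> h.py <<'E'
from scipy.spatial.transform import Rotation as Ro
def go(*targets,yaw=None):
    s=state(); R=Ro.from_euler('xyz',s['tcp_rot']).as_matrix(); y0=s['tcp_rot'][2]
    print('pos',np.round(s['eef_pos'],1),'rot',np.round(s['tcp_rot'],4),'op',round(s['opening'],3),'q',np.round(s['joints'],2),'t',s['t'])
    for p in targets: print(p,'slide',np.round(R.T@(np.array(p)-s['eef_pos'])/1000,4))
    if yaw is not None: print('roll',round((y0-yaw+np.pi)%(2*np.pi)-np.pi,3))
E
python3 -c "
from h import *
go((589,327,190),(589,327,73),yaw=np.radians(116.3))"
```

```text
pos [478.  402.7 214.7] rot [ 3.1415 -0.      2.2708] op 0.998 q [ 0.59  0.49  1.56  0.    1.09 -0.11] t 1.7
(589, 327, 190) slide [-0.1294  0.0361  0.0247]
(589, 327, 73) slide [-0.1294  0.0361  0.1417]
roll 0.241
```

Request:
step_arm(
  increments=[
    {"slide": [-0.06,0.017,0.02],"roll": 0.12},
    {"slide": [-0.129,0.036,0.025],"roll": 0.241},
    {"slide": [-0.129,0.036,0.04],"roll": 0.241},
    {"slide": [-0.129,0.036,0.06],"roll": 0.241},
    {"slide": [-0.129,0.036,0.06],"roll": 0.241},
  ],
  fingers=1,
)

```text
t: 2.33
eef_pos: [587.6, 327.2, 153.0]
tcp_rot: [-3.138, -0.0, 2.031]
ft_force: [-0.1, -0.0, 1.2]
opening: 1.001
grip_force: 0.0
```

```bash
python3 -c "
from h import *
c=cam('side'); save('side2.png',c['color'],(220,80,370,250),4)
go((588.5,326.5,73),yaw=np.radians(116.3))"
```

```text
pos [588.  327.5 154.3] rot [-3.1404e+00 -2.0000e-04  2.0308e+00] op 1.002 q [ 0.41  0.62  1.49  0.    1.03 -0.05] t 2.375
(588.5, 326.5, 73) slide [-0.0012  0.0001  0.0813]
roll 0.001
```

View pics/side2.png

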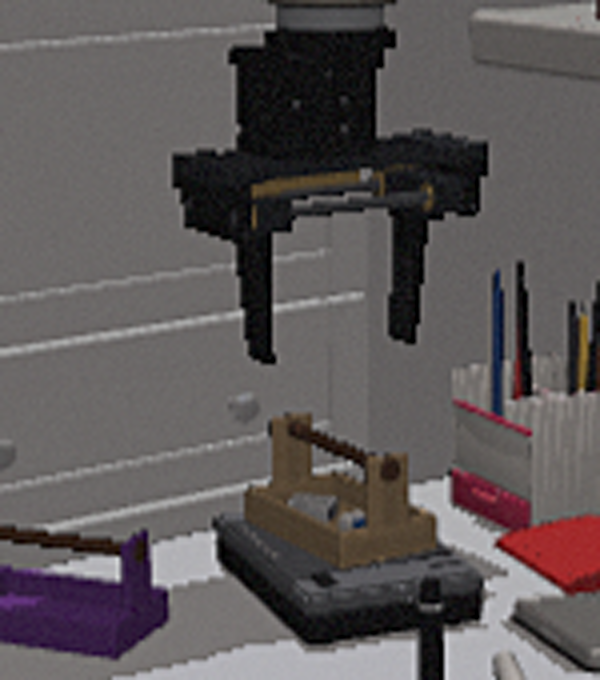

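The open fingers straddle the bar, at crop pixels (262,355) and (403,340), with the bar midway near (335,445). I'll descend and pinch.

Request:
step_arm(
  increments=[
    {"slide": [-0.001,0,0.04],"roll": 0},
    {"slide": [-0.001,0,0.07],"roll": 0},
    {"slide": [-0.001,0,0.081],"roll": 0},
    {"slide": [-0.001,0,0.081],"roll": 0},
  ],
)

```text
t: 2.88
eef_pos: [589.1, 326.7, 74.2]
tcp_rot: [3.141, 0.0, 2.03]
ft_force: [1.1, 0.2, -0.1]
opening: 1.001
grip_force: 0.0
```

Request:
step_arm(
  increments=[
    {"slide": [0,0,0],"roll": 0},
    {"slide": [0,0,0],"roll": 0},
    {"slide": [0,0,0],"roll": 0},
    {"slide": [0,0,0],"roll": 0},
    {"slide": [0,0,0],"roll": 0},
  ],
  fingers=0,
)

```text
t: 3.5
eef_pos: [589.1, 326.3, 73.7]
tcp_rot: [3.141, -0.0, 2.03]
ft_force: [-0.8, -0.1, -0.5]
opening: 0.535
grip_force: 0.0
```

Request:
step_arm(
  increments=[
    {"slide": [0,0,0],"roll": 0},
    {"slide": [0,0,0],"roll": 0},
    {"slide": [0,0,0],"roll": 0},
  ],
)

```text
t: 3.88
eef_pos: [589.1, 326.3, 73.6]
tcp_rot: [3.142, -0.0, 2.03]
ft_force: [0.2, -0.2, 0.3]
opening: 0.216
grip_force: 0.0
```

Request:
step_arm(
  increments=[
    {"slide": [0,0,0],"roll": 0},
    {"slide": [0,0,0],"roll": 0},
    {"slide": [0,0,0],"roll": 0},
  ],
)

```text
t: 4.25
eef_pos: [589.2, 326.3, 73.7]
tcp_rot: [3.141, 0.0, 2.03]
ft_force: [1.1, 0.4, -1.2]
opening: 0.099
grip_force: 30.0
```

Request:
step_arm(
  increments=[
    {"slide": [0,0,-0.008],"roll": 0},
    {"slide": [0,0,-0.02],"roll": 0},
    {"slide": [0,0,-0.04],"roll": 0},
    {"slide": [0,0,-0.055],"roll": 0},
    {"slide": [0,0,-0.06],"roll": 0},
  ],
)

```text
t: 4.88
eef_pos: [589.4, 326.5, 135.1]
tcp_rot: [3.14, 0.0, 2.03]
ft_force: [0.1, 1.1, -1.6]
opening: 0.096
grip_force: 30.0
```

```bash
python3 -c "
from h import *
go((474,122,134),(474,122,38),yaw=np.pi)"
```

```text
pos [589.4 326.5 135.1] rot [3.1398e+00 1.0000e-04 2.0298e+00] op 0.096 q [ 0.41  0.64  1.51  0.    0.99 -0.05] t 4.875
(474, 122, 134) slide [-0.1322 -0.194   0.0008]
(474, 122, 38) slide [-0.1322 -0.1942  0.0968]
roll -1.112
```

Request:
step_arm(
  increments=[
    {"slide": [-0.007,-0.01,0],"roll": -0.06},
    {"slide": [-0.024,-0.035,0],"roll": -0.2},
    {"slide": [-0.044,-0.064,0],"roll": -0.37},
    {"slide": [-0.064,-0.094,0],"roll": -0.54},
    {"slide": [-0.084,-0.123,0],"roll": -0.71},
  ],
)

```text
t: 5.5
eef_pos: [515.2, 195.5, 133.5]
tcp_rot: [-3.141, -0.0, 2.746]
ft_force: [0.4, -0.4, -1.9]
opening: 0.096
grip_force: 30.0
```

```bash
python3 -c "
from h import *
go((474,122,134),(474,122,38),yaw=np.pi)"
```

```text
pos [515.2 195.5 133.5] rot [-3.1413e+00 -4.0000e-04  2.7456e+00] op 0.096 q [ 0.24  0.49  1.83 -0.    0.83 -0.93] t 5.5
(474, 122, 134) slide [ 0.0096 -0.0837 -0.0005]
(474, 122, 38) slide [ 0.0096 -0.0837  0.0955]
roll -0.396
```

Request:
step_arm(
  increments=[
    {"slide": [0.004,-0.032,0],"roll": -0.15},
    {"slide": [0.007,-0.06,0],"roll": -0.3},
    {"slide": [0.01,-0.079,0],"roll": -0.38},
    {"slide": [0.01,-0.084,0.005],"roll": -0.396},
    {"slide": [0.01,-0.084,0.02],"roll": -0.396},
  ],
)

```text
t: 6.12
eef_pos: [474.6, 123.1, 113.7]
tcp_rot: [3.141, 0.002, 3.134]
ft_force: [0.4, -0.2, -2.2]
opening: 0.097
grip_force: 30.0
```

```bash
python3 -c "
from h import *
c=cam('side'); save('side3.png',c['color'],(200,130,350,300),4)
go((474,122,37),yaw=np.pi)"
```

```text
pos [473.8 123.2 111.8] rot [-3.1416e+00 -1.2000e-03  3.1340e+00] op 0.097 q [ 0.12  0.45  1.99  0.    0.7  -1.44] t 6.175
(474, 122, 37) slide [-0.0003 -0.0012  0.0748]
roll -0.008
```

View pics/side3.png

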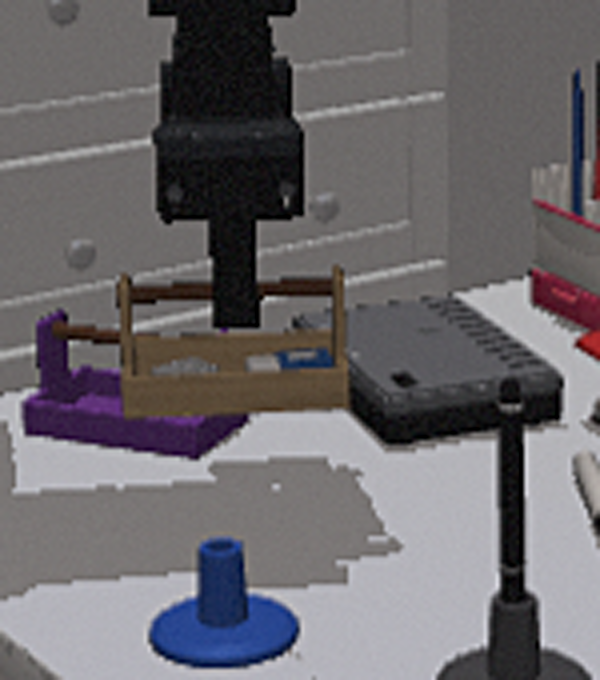

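The tray hangs level at crop (235,370) with both items in it, over bare desk. I'll lower it.

Request:
step_arm(
  increments=[
    {"slide": [0,-0.001,0.03],"roll": 0},
    {"slide": [0,-0.001,0.055],"roll": 0},
    {"slide": [0,-0.001,0.068],"roll": 0},
    {"slide": [0,-0.001,0.072],"roll": 0},
    {"slide": [0,-0.001,0.073],"roll": 0},
  ],
)

```text
t: 6.8
eef_pos: [474.3, 122.3, 40.9]
tcp_rot: [3.141, 0.001, 3.136]
ft_force: [-0.9, -0.3, -2.9]
opening: 0.093
grip_force: 30.0
```

Request:
step_arm(
  increments=[
    {"slide": [0,0,0.001],"roll": 0},
    {"slide": [0,0,0.001],"roll": 0},
  ],
)

```text
t: 7.05
eef_pos: [474.2, 122.1, 40.1]
tcp_rot: [3.141, 0.001, 3.136]
ft_force: [-1.2, 0.1, -2.2]
opening: 0.098
grip_force: 30.0
```

Request:
step_arm(
  increments=[
    {"slide": [0,0,0.001],"roll": 0},
    {"slide": [0,0,0.001],"roll": 0},
  ],
)

```text
t: 7.3
eef_pos: [474.0, 122.1, 38.7]
tcp_rot: [3.142, 0.0, 3.136]
ft_force: [-0.4, 0.1, -2.8]
opening: 0.096
grip_force: 30.0
```

Request:
step_arm(
  increments=[
    {"slide": [0,0,0.001],"roll": 0},
    {"slide": [0,0,0.001],"roll": 0},
  ],
)

```text
t: 7.55
eef_pos: [474.0, 122.1, 37.7]
tcp_rot: [3.142, 0.0, 3.136]
ft_force: [0.2, -0.6, -1.1]
opening: 0.1
grip_force: 30.0
```

Request:
step_arm(
  increments=[
    {"slide": [0,0,0.001],"roll": 0},
    {"slide": [0,0,0.001],"roll": 0},
  ],
)

```text
t: 7.8
eef_pos: [474.1, 122.1, 37.6]
tcp_rot: [3.141, 0.001, 3.136]
ft_force: [-3.8, -1.0, 14.6]
opening: 0.097
grip_force: 30.0
```

Request:
step_arm(
  increments=[
    {"slide": [0,0,-0.0005],"roll": 0},
    {"slide": [0,0,-0.0005],"roll": 0},
    {"slide": [0,0,-0.0005],"roll": 0},
    {"slide": [0,0,-0.0005],"roll": 0},
    {"slide": [0,0,-0.0005],"roll": 0},
  ],
  fingers=0.6,
)

```text
t: 8.43
eef_pos: [474.0, 122.1, 37.1]
tcp_rot: [3.142, -0.0, 3.136]
ft_force: [0.5, 0.0, -0.4]
opening: 0.559
grip_force: 0.0
```

Request:
step_arm(
  increments=[
    {"slide": [0,0,-0.02],"roll": 0},
    {"slide": [0,0,-0.06],"roll": 0},
    {"slide": [0,0,-0.12],"roll": 0},
    {"slide": [0,0,-0.17],"roll": 0},
    {"slide": [0,0,-0.19],"roll": 0},
  ],
)

```text
t: 9.05
eef_pos: [474.5, 122.2, 230.0]
tcp_rot: [3.141, 0.004, 3.136]
ft_force: [-0.1, 0.9, -1.0]
opening: 0.6
grip_force: 0.0
```

Run:
```python
from h import *
np.set_printoptions(precision=1,suppress=True)
for n in ('top','side'):
    c=cam(n); P=cloud(c); save(n+'4.png',c['color'],(110,190,250,310) if n=='top' else (220,160,360,270),5)
    Q=P.reshape(-1,3); Q=Q[~np.isnan(Q[:,0])]
    S=Q[(abs(Q[:,0]-590)<110)&(abs(Q[:,1]-310)<130)&(Q[:,2]>31)&(Q[:,2]<41)]
    print(n,cv2.minAreaRect(S[:,:2].astype(np.float32)),np.median(S[:,2]))
    for t in ['reset_mouth','router','bar_tray','eraser','sharpener','pen_stand']:
        for r in mark_of(n,t)[:3]:
            u=np.array(r['uv']); print(t,u,round(r['confidence'],2),depth(c,u),at_z(c,u,36 if t=='reset_mouth' else 0))
go((590.5,-90,210),(590.5,-90,85))
```

```text
top ((592.916748046875, 315.38812255859375), (113.69770812988281, 168.9156036376953), 15.251354217529297) 36.49973214607078
reset_mouth [166.1 248.7] 0.67 [595.2 341.9  33.2] [594.9 340.8  36. ]
router [184.9 252.2] 0.74 [587.6 301.5  35.5] [591.5 313.1   0. ]
pen_stand [334. 315.] 0.77 [458.3  -7.8  12.3] [457.9  -7.9   0. ]
pen_stand [372.3 253.5] 0.66 [583.4 -86.2  44.3] [588.2 -90.7   0. ]
pen_stand [489.6 232.6] 0.17 [ 631.3 -340.    12.4] [ 633.2 -344.6    0. ]
side ((590.5896606445312, 311.8048095703125), (113.55900573730469, 174.85919189453125), 16.39031410217285) 34.5924663679361
reset_mouth [303.4 213.3] 0.73 [587.2 329.4  33.1] [586.4 320.8  36. ]
reset_mouth [439.6 362.8] 0.73 [ 722.2 -324.1   14.3] [ 709.9 -355.5   36. ]
router [306.1 231.4] 0.86 [583.1 223.9  23.7] [589.5 287.8   0. ]
bar_tray [233.5 236.9] 0.87 [419.2 118.1  57.5] [413.1 271.3   0. ]
bar_tray [261.6 261.6] 0.59 [475.4  86.9  11.4] [475.7 113.4   0. ]
eraser [274.1 254.1] 0.65 [503.2 119.5  13.5] [504.4 152.1   0. ]
sharpener [244.6 262.1] 0.38 [440.2  87.   12.1] [439.5 115.2   0. ]
sharpener [260.4 260.3] 0.22 [473.   83.2  16.1] [473.4 120.9  -0. ]
pen_stand [258.9 288.9] 0.67 [466.8 -35.5   8.2] [466.9 -18.7   0. ]
pen_stand [324.5 304.7] 0.66 [ 581.1 -115.8    9.3] [583.5 -98.3   0. ]
pos [474.  122.1 226.9] rot [ 3.1 -0.   3.1] op 0.601 q [ 0.1  0.3  1.9  0.   1.  -1.4] t 9.75
(590.5, -90, 210) slide [-0.1 -0.2  0. ]
(590.5, -90, 85) slide [-0.1 -0.2  0.1]
```

View pics/top4.png

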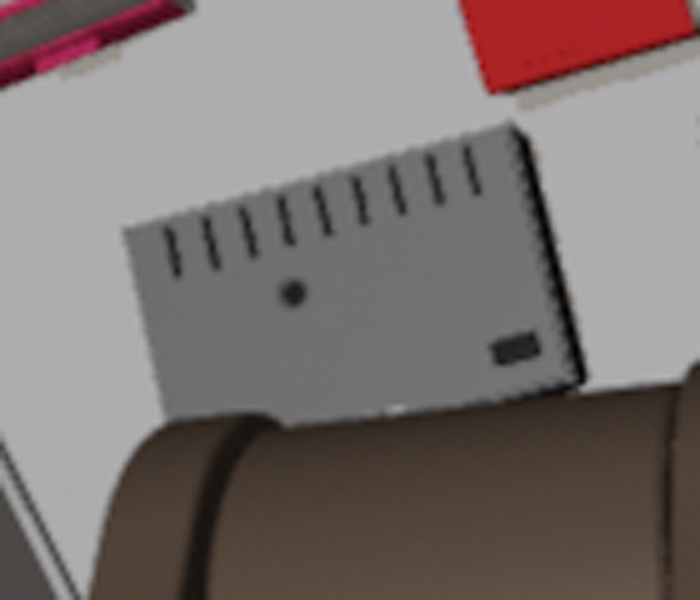

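The reset hole is visible at crop (292,293), which is full-image (168,248). The tray stands on the desk with both items in it. Now the pen.

Request:
step_arm(
  increments=[
    {"slide": [-0.024,-0.042,0.01],"roll": 0},
    {"slide": [-0.054,-0.097,0.015],"roll": 0},
    {"slide": [-0.084,-0.15,0.02],"roll": 0},
    {"slide": [-0.11,-0.198,0.02],"roll": 0},
    {"slide": [-0.118,-0.211,0.02],"roll": 0},
  ],
)

```text
t: 10.38
eef_pos: [591.6, -92.2, 206.6]
tcp_rot: [-3.142, -0.0, 3.133]
ft_force: [0.8, 0.7, 0.0]
opening: 0.603
grip_force: 0.0
```

Run:
```python
from h import *
np.set_printoptions(precision=4,suppress=True)
c=cam('side'); save('side5.png',c['color'],(260,120,400,320),4)
Q=cloud(c).reshape(-1,3); Q=Q[~np.isnan(Q[:,0])]
S=Q[(abs(Q[:,0]-590)<20)&(abs(Q[:,1]+90)<20)]
for z in range(50,165,10):
    T=S[(S[:,2]>z)&(S[:,2]<z+10)]
    if len(T): print(z,len(T),np.median(T,axis=0),T[:,0].min(),T[:,0].max())
go((590.5,-90,84),yaw=np.pi)
```

```text
50 31 [588.6779 -92.2137  55.2703] 585.0267217058714 594.1798764980455
60 30 [589.9856 -92.2381  64.7507] 584.5768728603595 594.3365461560294
70 31 [588.6127 -92.0761  75.0001] 584.8328222354784 594.0318431424546
80 32 [589.0136 -93.1029  85.1634] 584.7020229229536 594.3049546373265
90 31 [589.8742 -92.5251  95.2044] 584.6377433873487 594.1062381893441
100 32 [588.4511 -91.7947 105.0795] 583.8914014556605 593.9897928972017
110 39 [588.2132 -92.0032 114.5546] 583.5072629129555 593.8581843312379
120 31 [588.1401 -91.9478 125.0219] 584.2714917178973 594.0788445200353
130 32 [588.1373 -91.7581 134.6275] 583.2005381592404 594.0719099575487
140 30 [588.2442 -91.4805 144.5171] 584.4354078001118 593.6299942767522
150 6 [588.4642 -90.1473 150.654 ] 586.5400076383264 590.0378859289207
pos [591.8 -92.1 206.6] rot [-3.1415 -0.0001  3.1334] op 0.599 q [-0.26  0.46  1.63 -0.    1.04 -1.83] t 10.425
(590.5, -90, 84) slide [0.0013 0.0021 0.1226]
roll -0.008
```

View pics/side5.png

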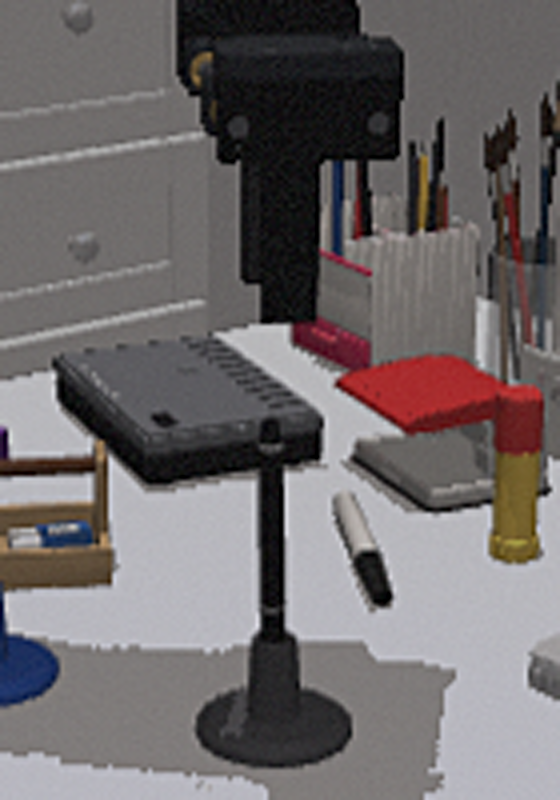

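Run:
```python
from h import *
c=cam('side')
for p in [(591.8,-92.1,206.6),(591.8,-92.1-28.5-8,206.6),(590,-90,100),(590,-90,151)]:
    u,v=proj(c,p); print(p,(u-260)*4,(v-120)*4)
Q=cloud(c).reshape(-1,3); Q=Q[~np.isnan(Q[:,0])]
S=Q[(abs(Q[:,0]-590)<40)&(abs(Q[:,1]+125)<25)&(Q[:,2]>206)&(Q[:,2]<235)]
print(S.min(0),S.max(0),np.median(S,axis=0))
```

```text
(591.8, -92.1, 206.6) 277.64262273571376 294.8941107811962
(591.8, -128.6, 206.6) 290.2796081572776 320.1353239268044
(590, -90, 100) 271.15016158714093 527.1968897890324
(590, -90, 151) 271.885056212197 417.89022152258553
[ 579.02668117 -134.49895246  206.07891849] [ 602.77610572 -122.72383058  234.92356408] [ 590.50849596 -127.90175593  221.4239038 ]
```

The projection of the known TCP agrees with the image, so the pen is at x≈589.7. I'll descend and grip.

Request:
step_arm(
  increments=[
    {"slide": [0.002,0.002,0.04],"roll": 0},
    {"slide": [0.002,0.002,0.08],"roll": 0},
    {"slide": [0.002,0.002,0.11],"roll": 0},
    {"slide": [0.002,0.002,0.122],"roll": 0},
    {"slide": [0.002,0.002,0.122],"roll": 0},
  ],
)

```text
t: 11.1
eef_pos: [588.6, -86.7, 85.3]
tcp_rot: [3.141, -0.001, 3.137]
ft_force: [0.2, 0.1, 0.1]
opening: 0.6
grip_force: 0.0
```

Request:
step_arm(
  increments=[
    {"slide": [0,0,0],"roll": 0},
    {"slide": [0,0,0],"roll": 0},
    {"slide": [0,0,0],"roll": 0},
    {"slide": [0,0,0],"roll": 0},
    {"slide": [0,0,0],"roll": 0},
  ],
  fingers=0,
)

```text
t: 11.72
eef_pos: [588.8, -87.6, 85.2]
tcp_rot: [3.142, 0.0, 3.136]
ft_force: [0.5, -0.3, 0.2]
opening: 0.131
grip_force: 0.0
```

Request:
step_arm(
  increments=[
    {"slide": [0,0,0],"roll": 0},
    {"slide": [0,0,0],"roll": 0},
  ],
)

```text
t: 11.98
eef_pos: [588.8, -87.6, 85.2]
tcp_rot: [3.142, 0.0, 3.136]
ft_force: [-0.5, -0.4, 0.5]
opening: 0.106
grip_force: 30.0
```

Request:
step_arm(
  increments=[
    {"slide": [0,0,-0.01],"roll": 0},
    {"slide": [0,0,-0.025],"roll": 0},
    {"slide": [0,0,-0.045],"roll": 0},
    {"slide": [0,0,-0.06],"roll": 0},
    {"slide": [0,0,-0.065],"roll": 0},
  ],
)

```text
t: 12.6
eef_pos: [589.1, -87.6, 151.6]
tcp_rot: [-3.141, 0.002, 3.136]
ft_force: [0.6, 0.1, -0.4]
opening: 0.104
grip_force: 30.0
```

Request:
step_arm(
  increments=[
    {"slide": [0,0,-0.02],"roll": 0},
    {"slide": [0,0,-0.03],"roll": 0},
  ],
)

```text
t: 12.85
eef_pos: [588.9, -87.6, 180.8]
tcp_rot: [-3.142, 0.001, 3.136]
ft_force: [-0.7, 0.3, -0.4]
opening: 0.105
grip_force: 30.0
```

```bash
cat > m.py <<'E'
from h import *
np.set_printoptions(precision=4,suppress=True)
def dark(c,uv,r=7):
    u,v=np.round(uv).astype(int); g=cv2.cvtColor(c['color'],cv2.COLOR_RGB2GRAY).astype(float)
    w=g[v-r:v+r+1,u-r:u+r+1]; wt=np.clip(np.median(w)-12-w,0,None); yy,xx=np.mgrid[v-r:v+r+1,u-r:u+r+1]
    return (xx*wt).sum()/wt.sum(),(yy*wt).sum()/wt.sum()
c=cam('top'); uv=dark(c,(168,248)); print('hole top',uv,at_z(c,uv,36.))
Q=cloud(c).reshape(-1,3); Q=Q[~np.isnan(Q[:,0])]
S=Q[(abs(Q[:,0]-590)<110)&(abs(Q[:,1]-310)<130)&(Q[:,2]>31)&(Q[:,2]<41)]
print(cv2.minAreaRect(S[:,:2].astype(np.float32)))
c=cam('side'); uv=proj(c,(597,337,36)); print('side hole pred',uv)
s=state()['eef_pos']; save('pen6.png',c['color'],(290,150,350,330),3)
Q=cloud(c).reshape(-1,3); Q=Q[~np.isnan(Q[:,0])]
S=Q[(abs(Q[:,0]-s[0])<12)&(abs(Q[:,1]-s[1])<15)&(Q[:,2]<s[2]-5)&(Q[:,2]>54)]
for z in range(60,int(s[2]),10):
    T=S[(S[:,2]>z)&(S[:,2]<z+10)]
    if len(T): print(z,len(T),np.median(T,axis=0),(T[:,0].min()+T[:,0].max())/2)
print('lowest',S[:,2].min()); go((590,-88,200),yaw=np.pi)
for r in mark_of('side','pen_tip')[:3]: print('tip',r['uv'],r['confidence'],depth(c,r['uv']),'pred',proj(c,s-[0,0,71]))
E
python3 m.py
```

```text
hole top (np.float64(168.16745655608216), np.float64(248.17851500789888)) [595.9737 336.5955  36.    ]
((592.2298583984375, 315.766845703125), (113.66129302978516, 169.28924560546875), 15.736184120178223)
side hole pred (np.float64(306.9734486523256), np.float64(211.11976585723718))
100 5 [592.0916 -89.9937 108.8625] 591.37665897561
110 14 [590.6737 -89.1978 116.2499] 591.2868549291602
120 25 [590.1912 -91.4271 126.3815] 591.1960145654854
130 32 [590.4709 -92.5277 135.7915] 591.1175357127399
140 32 [590.3347 -92.4264 145.3   ] 590.1229508394481
150 38 [589.6104 -92.4491 154.6587] 590.1379673895839
160 40 [589.38   -92.3929 165.1002] 589.9866192086675
170 22 [590.1656 -92.8798 173.4612] 589.8675012313556
lowest 107.14494257531327
pos [589.  -87.6 180.8] rot [-3.1413  0.0013  3.1358] op 0.105 q [-0.26  0.48  1.67  0.    0.98 -1.82] t 12.95
(590, -88, 200) slide [-0.001  -0.0004 -0.0192]
roll -0.006
tip [327.0, 247.0] 0.62 [626.3638 179.7097  -0.068 ] pred (np.float64(327.0979526157349), np.float64(246.13775868139675))
```

View pics/pen6.png

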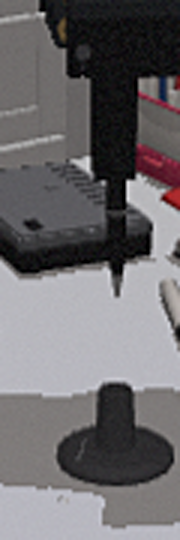

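The pen is held firmly, with its tip at crop (117,297), about 2.5 mm to +x of the TCP and about 73 mm below it. Next, carry it to the hole.

Request:
step_arm(
  increments=[
    {"slide": [0,0.02,0],"roll": 0},
    {"slide": [0,0.06,0],"roll": 0},
    {"slide": [0,0.11,0],"roll": 0},
    {"slide": [0,0.16,0],"roll": 0},
    {"slide": [0,0.21,0],"roll": 0},
  ],
)

```text
t: 13.62
eef_pos: [589.2, 125.1, 179.5]
tcp_rot: [3.142, -0.001, 3.136]
ft_force: [-0.2, -0.1, 0.0]
opening: 0.108
grip_force: 30.0
```

Request:
step_arm(
  increments=[
    {"slide": [0,0.05,0],"roll": 0},
    {"slide": [0,0.1,0],"roll": 0},
    {"slide": [-0.001,0.15,0],"roll": 0},
    {"slide": [-0.002,0.19,0],"roll": 0},
    {"slide": [-0.002,0.214,0],"roll": 0},
  ],
)

```text
t: 14.25
eef_pos: [592.1, 339.0, 179.3]
tcp_rot: [-3.141, -0.001, 3.138]
ft_force: [-0.5, 0.3, -0.4]
opening: 0.107
grip_force: 30.0
```

```bash
python3 -c "
from h import *
go((594,337,132),yaw=np.pi)"
```

```text
pos [592.1 339.  179.3] rot [-3.1413e+00 -1.1000e-03  3.1377e+00] op 0.107 q [ 0.42  0.61  1.44  0.    1.09 -1.14] t 14.25
(594, 337, 132) slide [-0.0019 -0.002   0.0473]
roll -0.004
```

Request:
step_arm(
  increments=[
    {"slide": [0,0,0.02],"roll": 0},
    {"slide": [0,0,0.04],"roll": 0},
    {"slide": [0,0,0.055],"roll": 0},
    {"slide": [0,0,0.055],"roll": 0},
  ],
)

```text
t: 14.75
eef_pos: [592.8, 336.1, 123.9]
tcp_rot: [-3.141, -0.002, 3.135]
ft_force: [0.1, 0.0, 0.1]
opening: 0.104
grip_force: 30.0
```

Run:
```python
from h import *
c=cam('side'); t=cam('top')
a=cv2.resize(c['color'][170:240,270:345],None,fx=6,fy=6,interpolation=cv2.INTER_CUBIC)
b=cv2.resize(t['color'][215:285,135:180],None,fx=6,fy=6,interpolation=cv2.INTER_CUBIC)
cv2.imwrite('pics/hov.png',np.hstack([a,b])[:,:,::-1])
go((594,337,120),yaw=np.pi); s=state()['eef_pos']
for d in (70,73,76): print(d,proj(c,s+[2.5,0,-d]))
for p in ((596,336.6,36),(597,337.5,36),(598,340,36)): print('hole',proj(c,p),proj(t,p))
```

```text
pos [593.5 336.4 125.6] rot [3.1413e+00 5.0000e-04 3.1355e+00] op 0.103 q [ 0.42  0.66  1.5   0.    0.99 -1.15] t 14.85
(594, 337, 120) slide [-0.0005  0.0006  0.0056]
roll -0.006
70 (np.float64(306.53381037648614), np.float64(203.74629423844092))
73 (np.float64(306.54355293561497), np.float64(204.89364551136765))
76 (np.float64(306.55327974326696), np.float64(206.03914178122807))
hole (np.float64(306.5942830419092), np.float64(211.1843650040772)) (np.float64(168.16592571881898), np.float64(248.1659434791901))
hole (np.float64(306.9529230241051), np.float64(211.0582022098741)) (np.float64(167.75773729085748), np.float64(247.68864045919142))
hole (np.float64(307.2451548140905), np.float64(210.73574439476312)) (np.float64(166.5817346606544), np.float64(247.21258155278124))
```

View pics/hov.png

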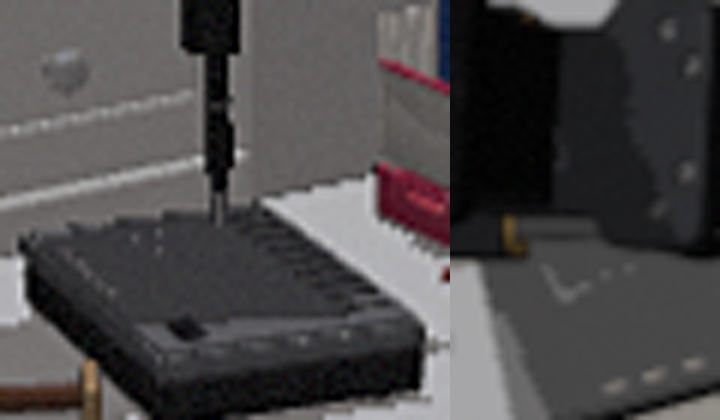

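The tip is over the hole in the side view: tip at crop (219,222), i.e. u≈306.1, against hole u≈306.5. I'll nudge it under 1 mm and go down gently.

Request:
step_arm(
  increments=[
    {"slide": [-0.0007,0.0006,0.005],"roll": 0},
    {"slide": [-0.0007,0.0006,0.009],"roll": 0},
    {"slide": [-0.0007,0.0006,0.011],"roll": 0},
    {"slide": [-0.0007,0.0006,0.012],"roll": 0},
    {"slide": [-0.0007,0.0006,0.012],"roll": 0},
  ],
)

```text
t: 15.48
eef_pos: [593.9, 337.0, 113.1]
tcp_rot: [3.142, 0.0, 3.136]
ft_force: [0.4, 1.0, 0.2]
opening: 0.105
grip_force: 30.0
```

Request:
step_arm(
  increments=[
    {"slide": [0,0,0.001],"roll": 0},
    {"slide": [0,0,0.002],"roll": 0},
    {"slide": [0,0,0.002],"roll": 0},
  ],
)

```text
t: 15.85
eef_pos: [593.9, 337.0, 111.0]
tcp_rot: [-3.142, -0.0, 3.136]
ft_force: [0.3, 0.3, -0.4]
opening: 0.103
grip_force: 30.0
```

Request:
step_arm(
  increments=[
    {"slide": [0,0,0.001],"roll": 0},
    {"slide": [0,0,0.002],"roll": 0},
    {"slide": [0,0,0.002],"roll": 0},
  ],
)

```text
t: 16.23
eef_pos: [593.9, 337.0, 109.0]
tcp_rot: [-3.142, -0.0, 3.136]
ft_force: [-0.3, 0.0, -0.9]
opening: 0.105
grip_force: 30.0
```

Request:
step_arm(
  increments=[
    {"slide": [0,0,0.001],"roll": 0},
    {"slide": [0,0,0.001],"roll": 0},
    {"slide": [0,0,0.001],"roll": 0},
  ],
)

```text
t: 16.6
eef_pos: [594.0, 337.0, 108.2]
tcp_rot: [3.142, 0.0, 3.136]
ft_force: [1.1, 0.3, -0.5]
opening: 0.107
grip_force: 30.0
```

Request:
step_arm(
  increments=[
    {"slide": [0,0,0.001],"roll": 0},
    {"slide": [0,0,0.001],"roll": 0},
    {"slide": [0,0,0.001],"roll": 0},
  ],
)

```text
t: 16.98
eef_pos: [593.9, 337.0, 107.2]
tcp_rot: [3.142, 0.0, 3.136]
ft_force: [-0.4, -0.6, 0.1]
opening: 0.102
grip_force: 30.0
```

Request:
step_arm(
  increments=[
    {"slide": [0,0,0.001],"roll": 0},
    {"slide": [0,0,0.001],"roll": 0},
    {"slide": [0,0,0.001],"roll": 0},
  ],
)

```text
t: 17.35
eef_pos: [593.9, 337.0, 106.1]
tcp_rot: [3.142, 0.0, 3.136]
ft_force: [0.0, 0.1, -0.5]
opening: 0.106
grip_force: 30.0
```

Request:
step_arm(
  increments=[
    {"slide": [0,0,0.001],"roll": 0},
    {"slide": [0,0,0.001],"roll": 0},
    {"slide": [0,0,0.001],"roll": 0},
  ],
)

```text
t: 17.73
eef_pos: [594.0, 337.0, 105.2]
tcp_rot: [3.141, 0.0, 3.136]
ft_force: [-0.3, 0.1, 0.7]
opening: 0.105
grip_force: 30.0
```

Request:
step_arm(
  increments=[
    {"slide": [0,0,0.001],"roll": 0},
    {"slide": [0,0,0.001],"roll": 0},
    {"slide": [0,0,0.001],"roll": 0},
  ],
)

```text
t: 18.1
eef_pos: [594.0, 337.0, 104.3]
tcp_rot: [3.141, 0.0, 3.136]
ft_force: [0.0, 0.7, 1.6]
opening: 0.105
grip_force: 30.0
```

Request:
step_arm(
  increments=[
    {"slide": [0,0,0.001],"roll": 0},
    {"slide": [0,0,0.001],"roll": 0},
    {"slide": [0,0,0.001],"roll": 0},
  ],
)

```text
t: 18.48
eef_pos: [594.0, 337.0, 103.2]
tcp_rot: [3.141, 0.0, 3.136]
ft_force: [-0.0, -0.3, 2.0]
opening: 0.105
grip_force: 30.0
```

Request:
step_arm(
  increments=[
    {"slide": [0,0,0.001],"roll": 0},
    {"slide": [0,0,0.001],"roll": 0},
    {"slide": [0,0,0.001],"roll": 0},
  ],
)

```text
t: 18.85
eef_pos: [594.0, 337.0, 102.2]
tcp_rot: [3.142, 0.0, 3.136]
ft_force: [-0.6, -0.5, 2.4]
opening: 0.107
grip_force: 30.0
```

Request:
step_arm(
  increments=[
    {"slide": [0,0,0.0005],"roll": 0},
    {"slide": [0,0,0.0005],"roll": 0},
  ],
)

```text
t: 19.1
eef_pos: [594.0, 337.0, 101.7]
tcp_rot: [3.141, 0.0, 3.136]
ft_force: [0.6, -0.4, 2.4]
opening: 0.109
grip_force: 30.0
```

Request:
step_arm(
  increments=[
    {"slide": [0,0,0],"roll": 0},
  ],
)

```text
t: 19.23
eef_pos: [594.0, 337.0, 101.7]
tcp_rot: [3.142, 0.0, 3.136]
ft_force: [-0.2, 0.3, 3.4]
opening: 0.102
grip_force: 30.0
```

Request:
step_arm(
  increments=[
    {"slide": [0,0,0],"roll": 0},
  ],
)

```text
t: 19.35
eef_pos: [594.0, 337.0, 101.7]
tcp_rot: [3.141, 0.0, 3.136]
ft_force: [-0.5, -0.2, 2.5]
opening: 0.104
grip_force: 30.0
```

Request:
step_arm(
  increments=[
    {"slide": [0,0,0],"roll": 0},
  ],
)

```text
t: 19.48
eef_pos: [594.0, 337.0, 101.7]
tcp_rot: [3.142, 0.0, 3.136]
ft_force: [0.6, 0.5, 3.3]
opening: 0.107
grip_force: 30.0
```

Request:
step_arm(
  increments=[
    {"slide": [0,0,0],"roll": 0},
  ],
)

```text
t: 19.6
eef_pos: [594.0, 337.0, 101.7]
tcp_rot: [3.142, 0.0, 3.136]
ft_force: [-0.5, 0.2, 3.4]
opening: 0.106
grip_force: 30.0
```

Request:
step_arm(
  increments=[
    {"slide": [0,0,0.0007],"roll": 0},
    {"slide": [0,0,0.0007],"roll": 0},
  ],
)

```text
t: 19.85
eef_pos: [594.0, 337.0, 100.9]
tcp_rot: [3.142, 0.0, 3.136]
ft_force: [0.5, -0.2, 3.2]
opening: 0.108
grip_force: 30.0
```

Request:
step_arm(
  increments=[
    {"slide": [0,0,0],"roll": 0},
  ],
)

```text
t: 19.98
eef_pos: [593.9, 337.0, 101.0]
tcp_rot: [3.142, 0.0, 3.136]
ft_force: [0.6, -0.2, 3.4]
opening: 0.106
grip_force: 30.0
```

Request:
step_arm(
  increments=[
    {"slide": [0,0,0],"roll": 0},
  ],
)

```text
t: 20.1
eef_pos: [594.0, 337.0, 101.0]
tcp_rot: [3.142, 0.0, 3.136]
ft_force: [-0.2, -0.7, 3.2]
opening: 0.102
grip_force: 30.0
```

Request:
step_arm(
  increments=[
    {"slide": [0,0,0],"roll": 0},
  ],
)

```text
t: 20.23
eef_pos: [594.0, 337.0, 101.0]
tcp_rot: [3.142, 0.0, 3.136]
ft_force: [-0.1, 0.1, 2.4]
opening: 0.104
grip_force: 30.0
```

Run:
```python
from h import *
f=[]
for i in range(12):
    c=cam('side'); f.append(state()['ft_force'])
print(np.mean(f,0)); 
Q=cloud(c).reshape(-1,3); Q=Q[~np.isnan(Q[:,0])]
S=Q[(abs(Q[:,0]-590)<110)&(abs(Q[:,1]-310)<130)&(Q[:,2]>31)&(Q[:,2]<41)]
print(cv2.minAreaRect(S[:,:2].astype(np.float32)))
im=np.hstack([cv2.resize(c['color'][b:b+80,a:a+100],None,fx=4,fy=4,interpolation=cv2.INTER_CUBIC) for a,b in ((265,160),(210,210))])
cv2.imwrite('pics/end.png',im[:,:,::-1])
```

```text
[ 0.51251033 -0.10889261  3.493238  ]
((589.5545654296875, 311.9678955078125), (113.07083892822266, 176.95680236816406), 15.732629776000977)
```

View pics/end.png

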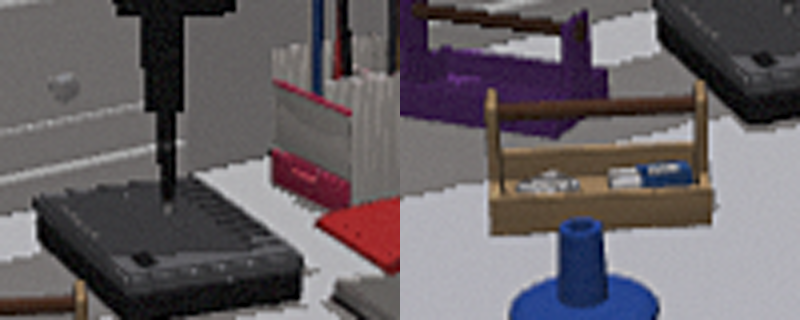

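The pen sits upright in the hole at crop (168,205). The mean force is about 3.5 N, above the 2.8 N half-travel value. The tray is level on the desk with both items in it, so I'm handing in.

```bash
python3 -c "
from cell import env; print(env.job_done())"
```

```text
the job is handed in; nothing more can be done
None
```

I handed the job in with the pen upright in the reset hole, pressing at about 3.5 N (half travel needs 2.8 N) and still gripped; the tray stands level on the desk with the eraser and sharpener in it, and no verdict came back.

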